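# Hang the sieve basket in the bayonet hook and lock it

### The job

Hang the small sieve basket in the ring of the bayonet hook stand: lower it upright through the ring with its two lugs going in through the two gates, then twist it clockwise (seen from above) until the lugs drop into the locking notches and it hangs locked and straight, and let go. Where the notches lie under the ring's roof cannot be seen and differs every time, so feel for the drop. Never tip the basket over, and leave the vial, the loupe and the tweezers where they are.

Things in the scene. Friction and masses are not known exactly. Their poses are not given: they have to be found in the camera images.
- basket: Loose steel sieve basket standing upright, 0.11 to 0.22 kg: a closed cylinder 38 mm in diameter, 66 mm tall (foot chamfered to 28 mm over the lowest 7 mm), with a grey upright grip tab on top, 101 mm tall in all. Origin: centre of the underside; z up, two lugs along +y and -y. A half turn makes no difference.
- basket_grip (a point): Middle of the grip tab, on the basket's axis 88.5 mm above its underside; axes as the basket's. The tab is 32 mm long along x, 14 mm thick along y (pinch it across y), from 66 to 101 mm above the underside.
- basket_lugs (a point): Point on the basket's axis at the underside of its two lugs, 46 mm above the basket's underside; axes as the basket's. The lugs stick out along +y and -y to 30 mm from the axis; each is 7 mm wide and 6 mm tall.
- hook_stand: Fixed stand: aluminium base plate 112 x 86 x 8 mm, a post behind (+x, 54 mm from the ring's axis, no higher than the ring) and a rigid level steel ring, 75 mm outer diameter, hole 44 mm (3 mm of play round the basket), 65 to 88 mm above the worktop. Origin: on the worktop on the ring's axis; z up.
- ring_mouth (a point): Centre of the ring's hole at the top of its roof, 88 mm above the worktop; axes as the stand's. The roof is 4 mm thick and has two gates for the lugs, gaps about 13 mm wide at the hole (8 degrees of play for a lug either way), in the +y and -y directions.
- ring_track (a point): Point on the ring's axis level with the track under the roof, 75 mm above the worktop; axes as the stand's. Lugs put in through the gates first rest on this track (basket underside 29 mm above the worktop). Anticlockwise turning is blocked beside the gates.
- ring_floor (a point): Point on the ring's axis level with the floor of the notches, 70 mm above the worktop (basket underside then at 24 mm). The two opposite notches, 5 mm deep, lie 30 to 80 degrees clockwise (from above) of the gates, hidden, different every time. Each takes a lug within about 4 degrees of its middle, by a light push or on letting go. Turned on while held up, the lugs ride past.
- vial_a: Small vial standing on the worktop, 13 mm in diameter, 41 mm tall, origin at the centre of its underside. Leave alone.
- loupe: Folding loupe lying on the worktop, 52 x 30 x 16 mm, origin at the centre of its underside. Leave alone.
- tweezers_b: Black tweezers lying on the worktop, 18 x 118 x 10 mm, long along their y, origin at the centre of the underside. Leave alone.
Mind the look-alikes: they are no part of the job. Leave any orange or yellow look-alike of the basket alone.

How it is judged:
By the outcome, as a careful person would: the job done as asked, in the order asked, and still so for the second after the job is handed in, with the robot touching nothing.
It also fails if it takes over 51 s, if anything falls off the work surface, if the arm or the gripper's body presses on something with over 40 N, if the wrist force passes 120 N, or if a joint passes its speed limit or range.

### The arm

A 6-joint arm with a two-finger parallel gripper is mounted at the origin on a cart in front of the work surface, level with it; the furniture and walls round the work are solid. World frame = base frame: x ahead of the robot, y to its left, z up, the work surface at z = 0. Lengths are in m, angles in rad, forces in N, time in s.
With the tool pointing down it reaches from about 0.25 to 0.775 m from the base axis. Payload 4 kg.
Tool frame: the origin (TCP) lies on the centre line of the jaws, within the pads' length; the fingertips stand 8 mm ahead of it and the grasp point (between the pads) lies 11 mm behind it; z points along the fingers, y is the direction in which the jaws open and shut (so a half turn about z gives the same grasp; the last joint's range is limited). The gripper opens to 94 mm and grips with 3 to 60 N. Pads are 16 mm wide; open, the fingers measure 119 mm over their backs; the gripper's body (75 mm by 177 mm) begins 78 mm behind the grasp point.
Start: joints at [-1.348, 0.087, 1.371, -0, 1.684, -0.103], TCP at [0.176, -0.521, 0.214] pointing down, gripper open.
Joint ranges: [-3.1, 3.1], [-0.76, 2.03], [0.27, 2.55], [-1.08, 4.22], [0.17, 2.65], [-2.57, 2.57]. Speed limits (rad/s): [2.79, 2.79, 3.14, 3.14, 3.14, 3.14].

### API

Orientations are given as [roll, pitch, yaw] about the fixed x, y, z axes, in that order (R = Rz(yaw) Ry(pitch) Rx(roll)).
In Python, from bench import * gives the robot as it stands.
- The arm moves only by the tool step_arm, never from a script. Its argument "steps" is a list of rows, each an object of numbers: "jaw": the opening, from 0 (shut) to 1 (fully open); "tx", "ty", "tz": the shift along the tool's x, y, z in m; "ax", "ay", "az": the turn, a rotation vector about the tool's x, y, z in rad. In form: [{"jaw": .., "tx": .., "ty": .., "tz": .., "ax": .., "ay": .., "az": ..}, ...]. A call has 1 to 8 rows; each row is the pose to reach, as a shift and turn from the pose measured when the call began, along the tool's axes at that moment; what a row does not reach only later rows make up. A row lasts 1/10 s, in which the tool goes at most 50 mm and 8.59 degrees, less where a joint would pass 70% of its speed; a pose out of reach is approached as far as the arm can. A call with a gripper value outside its range is refused whole. The fingers move at their own pace and stop on an object; the grip force is fixed at half the most. Time passes only in rows, so rows that repeat a pose let the fingers close. It gives the time, the measured TCP pose, the force and the opening at its end, in the units of the state.
- get_obs(): the state, without advancing time (a new reading comes with each control period).
- snapshot(name): name is "scene" or "top" or "wrist"; returns (picture, depth): 480x640x3 uint8, red, green, blue; 480x640 float32, m along the optical axis (not along the pixel's ray), 0 where there is no reading.
- camera_model(name): a dict with "intrinsics" (3x3 intrinsics, pixels), "origin" and "orientation" of the camera in the world. Camera axes: x right, y down, z forward; pixel columns grow to the right and rows downward; lengths in m; the calibration is good to about 2 mm. A picture is of the moment at which its call begins: read the wrist's pose just before it. camera_model takes no time and is no camera call; for the wrist camera it gives the pose at the moment of the call.
- close_job(): hands the job in, once; it reports no verdict.
Trained networks look in the newest picture that a camera, given by its name, has taken for a name from the list of things; names that differ only in an ending like _2 or _b are one class to them, and where a whole thing is asked for, a point or a joint stands for the part that bears it (a point fixed in the world has none). Each returns a list of dicts, best first, with "confidence" (0 to 1); they miss things now and then, are a little off and sometimes report something else, mostly with a low value. They report only what shows in the picture. A call takes as long as a camera call. They do not tell look-alikes from the thing itself.
- silhouettes(camera, query): "pixels" (480x640 bool, what is visible of it) and "rect" ([left, top, right, bottom] in pixels, round what is visible of it).
The state is a dict: "time": time; "joint_positions": joint angles; "qvel": joint speeds; "joint_torque": joint torques, N m; "tool_pos": TCP position; "ee_rot": TCP orientation; "wrist_force": force on the tool from outside, world axes, zero at the start; "wrist_torque": the same for the moment, N m; "width": finger opening in m.
Only numpy, scipy, OpenCV 4.12 (cv2) and the standard library are available. Lean on these libraries where they do the work, as an engineer would, in place of code of your own. Each camera call takes 0.05 s, during which the arm holds its last target. There are 200 camera calls.

## Working session

There is one attempt and no reset: what is moved stays moved. The work goes in short steps, Python scripts to look and compute and a tool call to move; the robot and the scene stay as the last step left them, time stands still between calls to the robot, and variables do not carry over. Pictures are saved under pics/ and viewed, about 8 in all and at most 12, crops included, and the job is handed in when it is done.

Besides the shell and the picture viewer there is one more tool, called after "Call:" as name(argument=value, ...) on one line, values as JSON. step_arm: Moves the arm, as the interface text tells. Its arguments: {"type":"object","properties":{"steps":{"type":"array"}},"required":["steps"]}

```bash
mkdir -p pics; ls; cat > h.py <<'E'
from bench import *
import numpy as np, cv2
from scipy.spatial.transform import Rotation as R
def cam(n):
    m=camera_model(n); K=np.array(m["intrinsics"]); o=np.array(m["origin"]); q=np.array(m["orientation"])
    M=q if q.shape==(3,3) else (R.from_euler('xyz',q).as_matrix() if q.size==3 else R.from_quat(q).as_matrix())
    return K,o,M
def cloud(n,d):
    K,o,M=cam(n); v,u=np.mgrid[0:480,0:640]
    p=np.stack([(u-K[0,2])/K[0,0]*d,(v-K[1,2])/K[1,1]*d,d],-1)
    return p@M.T+o
def save(n,im): cv2.imwrite(f"pics/{n}.png",cv2.cvtColor(im,cv2.COLOR_RGB2BGR))
E
python3 - <<'E'
from h import *
print(get_obs()); print(camera_model("top"))
a,d=snapshot("top"); b,d2=snapshot("scene"); 
for q in ["basket","hook_stand"]:
    for s in silhouettes("top",q):
        P=cloud("top",d)[s["pixels"]&(d>0)]
        print(q,s["confidence"],s["rect"],np.median(P,0).round(3),P.max(0).round(3),P.min(0).round(3))
save("t1",a); save("s1",b); np.savez("d1.npz",a=a,d=d,b=b,d2=d2)
cv2.imwrite("pics/both.png",cv2.cvtColor(np.hstack([cv2.resize(a,(800,600))]),cv2.COLOR_RGB2BGR))
E
```

```text
pics
{'time': 0.0, 'joint_positions': array([-1.34808619e+00,  8.79383368e-02,  1.37224834e+00, -4.78494841e-05,
        1.68361478e+00, -1.03092838e-01]), 'qvel': array([ 0.00122924, -0.00026116, -0.00167554, -0.00140933,  0.00049046,
        0.00082763]), 'joint_torque': array([-2.08889905e-03, -3.40183961e+01, -3.02425361e+01,  7.16505619e-02,
        3.29523382e-02, -1.54313648e-04]), 'tool_pos': array([ 0.17590207, -0.52054203,  0.21231629]), 'ee_rot': array([-3.13939068e+00, -1.80003864e-04,  3.25797439e-01]), 'wrist_force': array([ 0.38146191, -0.19668351,  0.05366374]), 'wrist_torque': array([ 0.0588316 , -0.04868377,  0.03281291]), 'width': 0.09427180939817516}
{'intrinsics': array([[480.25421247,   0.        , 315.50048183],
       [  0.        , 480.25421247, 241.33620646],
       [  0.        ,   0.        ,   1.        ]]), 'origin': array([ 0.40679719, -0.08628473,  0.94673538]), 'orientation': array([-2.99787185, -0.01294552, -1.57670119])}
basket 0.76 [247.6, 214.7, 271.0, 241.8] [0.561 0.006 0.066] [0.587 0.039 0.104] [ 0.546 -0.017 -0.002]
basket 0.63 [247.6, 279.0, 269.6, 308.8] [0.441 0.007 0.066] [0.47  0.03  0.104] [ 0.416 -0.009 -0.003]
basket 0.58 [198.9, 257.0, 227.4, 283.3] [0.482 0.089 0.067] [0.502 0.131 0.104] [ 0.466  0.069 -0.002]
basket 0.45 [331.2, 192.4, 388.9, 256.9] [ 0.571 -0.186  0.011] [ 0.642 -0.132  0.093] [ 0.513 -0.244 -0.003]
hook_stand 0.62 [333.4, 191.0, 387.4, 254.1] [ 0.574 -0.185  0.012] [ 0.644 -0.136  0.093] [ 0.514 -0.241 -0.001]
```

View pics/both.png

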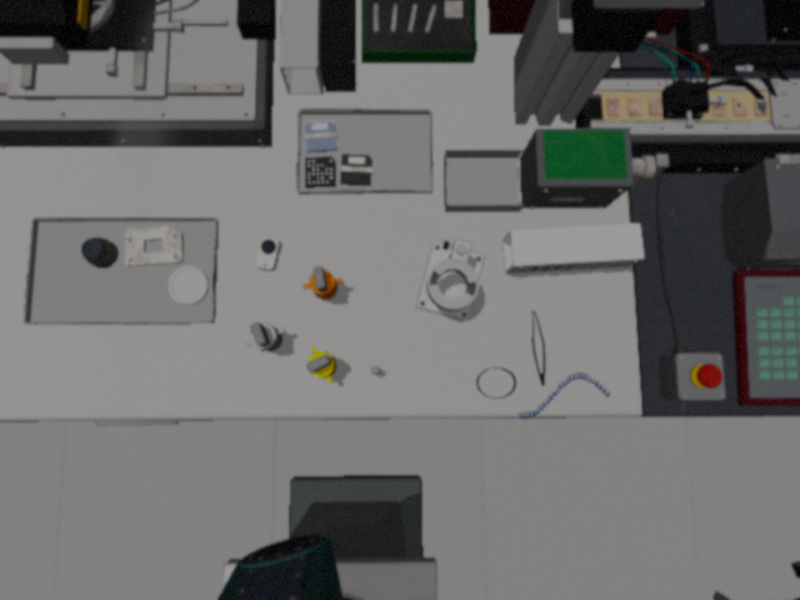

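View pics/s1.png

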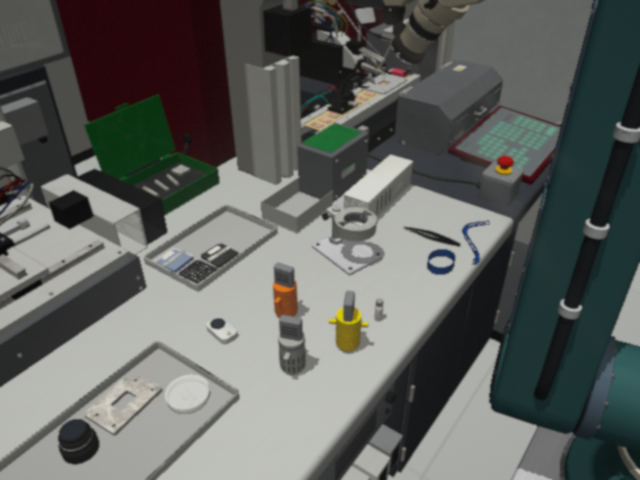

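The top view shows the grey basket at (265,335) of the 800-wide picture, the orange look-alike at (322,282) and the yellow one at (322,363). The stand is at (453,287), its gates at about (438,283) and (470,290). Next I'll measure the poses.

```bash
python3 - <<'E'
from h import *
f=np.load("d1.npz"); d=f["d"]; P=cloud("top",d)
def reg(r,z0,z1):
    m=np.zeros((480,640),bool); m[r[1]:r[3],r[0]:r[2]]=1
    return P[m&(d>0)&(P[...,2]>z0)&(P[...,2]<z1)]
for n,r in dict(grey=(193,250,235,290),yellow=(240,272,275,312),orange=(240,208,276,248)).items():
    T=reg(r,.092,.12); 
    (c,s,a)=cv2.minAreaRect((T[:,:2]*1000).astype(np.float32)); print(n,len(T),T.mean(0).round(4),c,s,a)
    B=reg(r,.055,.075); print(' body',len(B),B.mean(0).round(4))
T=reg((325,185,395,262),.08,.1)
print(len(T),T.mean(0),np.median(T[:,2]))
import scipy.optimize as so
# outer hull circle
h=cv2.convexHull((T[:,:2]*1000).astype(np.float32))[:,0]; print(cv2.minEnclosingCircle(h))
c0,_=cv2.minEnclosingCircle(h)
cand=[(((np.hypot(*(T[:,:2]*1000-[x,y]).T)>21.5)&(np.hypot(*(T[:,:2]*1000-[x,y]).T)<38)).sum(),x,y) for x in np.arange(c0[0]-10,c0[0]+10) for y in np.arange(c0[1]-10,c0[1]+10)]
m=max(cand)[0]; c=np.mean([k[1:] for k in cand if k[0]>=m-2],0); print(m,c)
q=T[:,:2]*1000-c; an=np.degrees(np.arctan2(q[:,1],q[:,0])); rr=np.hypot(*q.T)
print(np.histogram(an[(rr>22)&(rr<32)],bins=36,range=(-180,180))[0])
B=reg((325,185,395,262),.004,.014); print(cv2.minAreaRect((B[:,:2]*1000).astype(np.float32)))
im=f["a"]; cv2.imwrite("pics/crop.png",cv2.cvtColor(np.hstack([cv2.resize(im[180:270,320:410],(400,400),interpolation=3),cv2.resize(im[230:320,170:260],(400,400),interpolation=3)]),cv2.COLOR_RGB2BGR))
E
```

```text
grey 155 [0.4842 0.0943 0.1001] (484.46478271484375, 95.06099700927734) (32.01792526245117, 14.368744850158691) 20.10590171813965
 body 196 [0.4829 0.0897 0.0657]
yellow 150 [0.4427 0.0097 0.1005] (442.8836364746094, 10.034353256225586) (14.404975891113281, 31.410282135009766) 28.766124725341797
 body 190 [0.4419 0.0075 0.0655]
orange 146 [0.5643 0.0093 0.1   ] (565.13134765625, 9.63911247253418) (32.23663330078125, 14.106813430786133) 7.77948522567749
 body 199 [0.562  0.0079 0.0657]
926 [ 0.56481896 -0.18486396  0.08714979] 0.08773565801727079
((571.6595458984375, -188.15042114257812), 52.56803894042969)
648 [ 561.6595459  -182.15042114]
[ 9 11  8 10 10  0  0  0 11 16 14 13 15 13 15 15 12 12 14 14 15 14 12 16
  4  1  0  0 13 13 13 11 11 10 10  7]
((580.9469604492188, -187.71743774414062), (137.35499572753906, 156.46148681640625), 88.27384948730469)
```

View pics/crop.png

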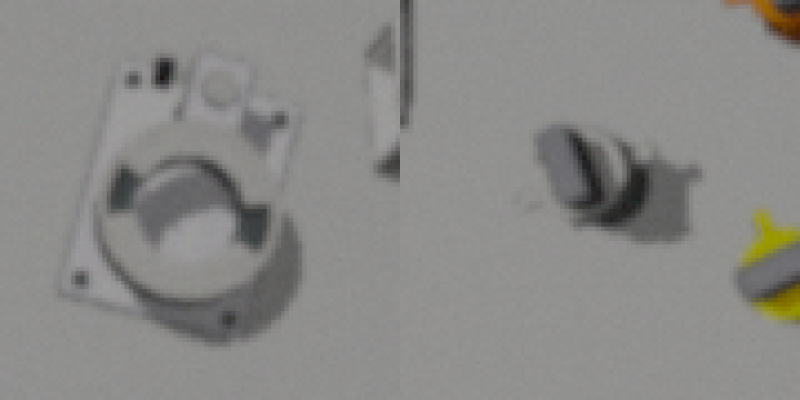

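```bash
cat >> h.py <<'E'
def delta(p,yaw):
    o=get_obs(); M=R.from_euler('xyz',o["ee_rot"]); T=R.from_euler('xyz',[np.pi,0,yaw])
    print("t",round(o["time"],2),"pos",o["tool_pos"].round(4),"rot",o["ee_rot"].round(4),"j6",o["joint_positions"][5].round(3),"F",o["wrist_force"].round(1),"w",round(o["width"],4))
    print("shift",M.inv().apply(np.array(p)-o["tool_pos"]).round(4),"turn",(M.inv()*T).as_rotvec().round(4))
E
python3 - <<'E'
from h import *
f=np.load("d1.npz"); d=f["d"]; P=cloud("top",d)
m=(d>0)&(P[...,2]>.12)&(np.hypot(P[...,0]-.565,P[...,1]+.185)<.2)
print(m.sum(), P[m].min(0),P[m].max(0)) if m.any() else print("clear")
K,o,M=cam("wrist"); ob=get_obs(); T=R.from_euler('xyz',ob["ee_rot"])
print("cam in tool",T.inv().apply(o-ob["tool_pos"]), T.inv().as_matrix()@M, K[0,0])
delta([.52,-.185,.25],.326)
E
```

```text
1 [ 0.70603022 -0.32095482  0.12019119] [ 0.70603022 -0.32095482  0.12019119]
cam in tool [ 7.55237836e-02  9.24355341e-05 -1.70635066e-01] [[ 6.79065893e-04 -9.65123970e-01 -2.61792401e-01]
 [ 9.99999767e-01  6.38885355e-04  2.38594263e-04]
 [-6.30177109e-05 -2.61792503e-01  9.65124179e-01]] 349.70131686668185
t 0.2 pos [ 0.176  -0.5208  0.2128] rot [-3.1403e+00 -1.0000e-04  3.2580e-01] j6 -0.103 F [0.6 0.2 0.5] w 0.0943
shift [ 0.4334 -0.208  -0.0369] turn [-0.0013 -0.0001 -0.0002]
```

Call:
step_arm(steps=[{"jaw":1,"tx":0.05,"ty":-0.02,"tz":-0.03,"az":-0.15},{"jaw":1,"tx":0.1,"ty":-0.04,"tz":-0.037,"az":-0.3},{"jaw":1,"tx":0.15,"ty":-0.06,"tz":-0.037,"az":-0.45},{"jaw":1,"tx":0.19,"ty":-0.08,"tz":-0.037,"az":-0.6},{"jaw":1,"tx":0.235,"ty":-0.1,"tz":-0.037,"az":-0.75},{"jaw":1,"tx":0.28,"ty":-0.12,"tz":-0.037,"az":-0.9},{"jaw":1,"tx":0.325,"ty":-0.14,"tz":-0.037,"az":-1.05},{"jaw":1,"tx":0.37,"ty":-0.155,"tz":-0.037,"az":-1.2}])

```text
invalid input
```

```bash
python3 -c "
from h import *
delta([.56,-.183,.25],2.9)"
```

```text
t 0.2 pos [ 0.176  -0.5208  0.2128] rot [-3.1403e+00 -1.0000e-04  3.2580e-01] j6 -0.103 F [0.6 0.2 0.5] w 0.0943
shift [ 0.4719 -0.1971 -0.0369] turn [-3.0000e-04 -1.7000e-03 -2.5742e+00]
```

Call:
step_arm(steps=[{"jaw":1,"tx":0.05,"ty":-0.02,"tz":-0.03,"ax":0,"ay":0,"az":-0.15},{"jaw":1,"tx":0.1,"ty":-0.04,"tz":-0.037,"ax":0,"ay":0,"az":-0.3},{"jaw":1,"tx":0.15,"ty":-0.06,"tz":-0.037,"ax":0,"ay":0,"az":-0.45},{"jaw":1,"tx":0.19,"ty":-0.08,"tz":-0.037,"ax":0,"ay":0,"az":-0.6},{"jaw":1,"tx":0.235,"ty":-0.1,"tz":-0.037,"ax":0,"ay":0,"az":-0.75},{"jaw":1,"tx":0.28,"ty":-0.12,"tz":-0.037,"ax":0,"ay":0,"az":-0.9},{"jaw":1,"tx":0.325,"ty":-0.14,"tz":-0.037,"ax":0,"ay":0,"az":-1.05},{"jaw":1,"tx":0.37,"ty":-0.155,"tz":-0.037,"ax":0,"ay":0,"az":-1.2}])

```text
time: 1.0
tool_pos: [0.4712, -0.259, 0.2501]
ee_rot: [-3.141, -0.001, 1.532]
wrist_force: [0.3, -1.2, -0.2]
width: 0.094
```

```bash
python3 -c "
from h import *
delta([.56,-.183,.25],2.9)"
```

```text
t 1.0 pos [ 0.4712 -0.259   0.2501] rot [-3.1414e+00 -1.0000e-03  1.5321e+00] j6 -0.57 F [ 0.3 -1.2 -0.2] w 0.094
shift [0.0793 0.0858 0.0002] turn [ 6.0000e-04 -1.0000e-03 -1.3679e+00]
```

Call:
step_arm(steps=[{"jaw":1,"tx":0.03,"ty":0.03,"tz":0,"ax":0,"ay":0,"az":-0.15},{"jaw":1,"tx":0.06,"ty":0.06,"tz":0,"ax":0,"ay":0,"az":-0.3},{"jaw":1,"tx":0.079,"ty":0.086,"tz":0,"ax":0,"ay":0,"az":-0.45},{"jaw":1,"tx":0.079,"ty":0.086,"tz":0,"ax":0,"ay":0,"az":-0.6},{"jaw":1,"tx":0.079,"ty":0.086,"tz":0,"ax":0,"ay":0,"az":-0.75},{"jaw":1,"tx":0.079,"ty":0.086,"tz":0,"ax":0,"ay":0,"az":-0.9},{"jaw":1,"tx":0.079,"ty":0.086,"tz":0,"ax":0,"ay":0,"az":-1.0},{"jaw":1,"tx":0.079,"ty":0.086,"tz":0,"ax":0,"ay":0,"az":-1.0}])

```text
time: 1.8
tool_pos: [0.5602, -0.1832, 0.2498]
ee_rot: [3.141, -0.001, 2.532]
wrist_force: [0.5, 0.2, -0.1]
width: 0.0939
```

```bash
cat > ring.py <<'E'
from h import *
import scipy.optimize as so
K,o,M=cam("wrist"); a,d=snapshot("wrist"); P=cloud("wrist",d); np.savez("w1.npz",a=a,d=d,K=K,o=o,M=M)
m=(d>0)&(abs(P[...,2]-.0875)<.006)&(np.hypot(P[...,0]-.562,P[...,1]+.183)<.07)
T=P[m]*1000; print(len(T),np.median(T[:,2]))
def cost(c):
    r=np.hypot(T[:,0]-c[0],T[:,1]-c[1]); return -((r>22)&(r<37.5)).sum()
g=[(cost((x,y)),x,y) for x in np.arange(545,580,.5) for y in np.arange(-200,-165,.5)]
b=min(g)[0]; c=np.mean([k[1:] for k in g if k[0]<=b*.998],0); print("centre",c,-b)
q=T[:,:2]-c; an=np.degrees(np.arctan2(q[:,1],q[:,0])); rr=np.hypot(*q.T)
k=(rr>23)&(rr<29); hh=np.histogram(an[k],bins=90,range=(-180,180))[0]; print(hh)
save("w1",a)
delta([.4845,.0950,.18],np.radians(200))
E
python3 ring.py
```

```text
2869 87.41999325585203
centre [ 557.  -182.5] 2642
[12 11 12 12 12 11 11 12 10 13 10 12 13 13  2  0  0  0  0  0  0  0  0 14
 12 10 11 11 11  8 12 11 11 11 11 11  9 10 11 11 11 11 10 12 10 11 11  9
 14 11 12  9 11 10  9 13 10 13 12  0  0  0  0  0  0  0  0  0 11 13 11 13
 10 12 13 10 12 11 12 13 10 14 14 13 11 11 12 11 12 11]
t 1.85 pos [ 0.5602 -0.1833  0.2499] rot [ 3.1409e+00 -1.3000e-03  2.5300e+00] j6 -1.372 F [-0.4 -0.6 -0.2] w 0.0938
shift [0.2216 0.1843 0.0703] turn [ 1.200e-03 -8.000e-04 -9.607e-01]
```

View pics/w1.png

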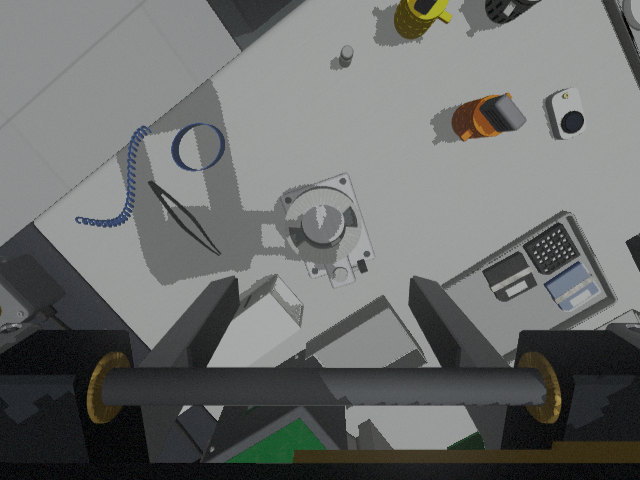

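The wrist view shows the stand at (322,225) with both gates clear, the orange basket at (485,115) and the grey one at the top right. The gates give a stand yaw of about -16°. Now I'll move over the basket.

Call:
step_arm(steps=[{"jaw":1,"tx":0.035,"ty":0.03,"tz":0,"ax":0,"ay":0,"az":-0.14},{"jaw":1,"tx":0.07,"ty":0.06,"tz":0,"ax":0,"ay":0,"az":-0.28},{"jaw":1,"tx":0.105,"ty":0.09,"tz":0,"ax":0,"ay":0,"az":-0.42},{"jaw":1,"tx":0.14,"ty":0.12,"tz":0,"ax":0,"ay":0,"az":-0.56},{"jaw":1,"tx":0.175,"ty":0.15,"tz":0,"ax":0,"ay":0,"az":-0.7},{"jaw":1,"tx":0.205,"ty":0.17,"tz":0,"ax":0,"ay":0,"az":-0.83},{"jaw":1,"tx":0.222,"ty":0.184,"tz":0,"ax":0,"ay":0,"az":-0.96},{"jaw":1,"tx":0.222,"ty":0.184,"tz":0,"ax":0,"ay":0,"az":-0.96}])

```text
time: 2.65
tool_pos: [0.4832, 0.0972, 0.2506]
ee_rot: [3.14, 0.001, -2.79]
wrist_force: [0.8, -0.3, -0.1]
width: 0.0941
```

```bash
cat > bk.py <<'E'
from h import *
ob=get_obs(); K,o,M=cam("wrist"); a,d=snapshot("wrist"); P=cloud("wrist",d); np.savez("w2.npz",a=a,d=d,P=P)
near=(d>0)&(np.hypot(P[...,0]-.485,P[...,1]-.095)<.045)
m=near&(P[...,2]>.094)&(P[...,2]<.108); T=P[m]; print(len(T),np.median(T[:,2]))
Q=(T[:,:2]*1000).astype(np.float32); print("tab",cv2.minAreaRect(Q), "bbox mean",Q.mean(0))
w=np.linalg.eigh(np.cov(Q.T)); v=w[1][:,1]; print("long axis deg",np.degrees(np.arctan2(v[1],v[0])), np.sqrt(w[0]*12))
m=near&(P[...,2]>.046)&(P[...,2]<.056); L=P[m][:,:2]*1000; print("lug",len(L),L.mean(0))
save("w2",a)
c=np.array(cv2.minAreaRect(Q)[0])/1000
delta([c[0],c[1],.08],np.radians(200))
E
python3 bk.py
python3 - <<'E'
import numpy as np
from scipy.optimize import least_squares
import sys; sys.path.insert(0,'.')
f=np.load("w1.npz"); d=f["d"]; K,o,M=f["K"],f["o"],f["M"]
v,u=np.mgrid[0:480,0:640]; P=(np.stack([(u-K[0,2])/K[0,0]*d,(v-K[1,2])/K[1,1]*d,d],-1)@M.T+o)*1000
m=(d>0)&(abs(P[...,2]-87.5)<4)&(np.hypot(P[...,0]-557,P[...,1]+182.5)<45); T=P[m][:,:2]
c=np.array([557,-182.5])
for it in range(4):
    q=T-c; an=np.degrees(np.arctan2(q[:,1],q[:,0])); r=np.hypot(*q.T); A=[];B=[]
    for k in range(-180,180,8):
        s=(an>=k)&(an<k+8)
        if s.sum()<15: continue
        if not(48<k<100 or -132<k<-80): A.append(q[s][r[s].argmin()]+c)
        if not(-50<k<20): B.append(q[s][r[s].argmax()]+c)
    out=[]
    for X in (A,B):
        X=np.array(X); z=least_squares(lambda p:np.hypot(X[:,0]-p[0],X[:,1]-p[1])-p[2],[*c,25],loss='soft_l1',f_scale=.5).x; out.append(z)
    c=out[0][:2]
print("inner",out[0],"outer",out[1])
E
```

```text
469 0.09998576707281243
tab ((484.5153503417969, 93.87213134765625), (31.57607650756836, 13.62289810180664), 22.484357833862305) bbox mean [483.9692    93.669785]
long axis deg -158.03260148163602 [13.49734927 31.52658748]
lug 178 [481.5746679   93.13353507]
t 2.7 pos [0.4838 0.0957 0.2505] rot [ 3.1407e+00  2.0000e-04 -2.7941e+00] j6 -1.839 F [ 0.1 -0.6 -0. ] w 0.0942
shift [-1.000e-04 -2.100e-03  1.705e-01] turn [ 0.0009  0.0002 -0.0016]
inner [ 557.13304693 -182.56422684   22.05646597] outer [ 557.30036945 -182.67246739   37.4926537 ]
```

View pics/w2.png

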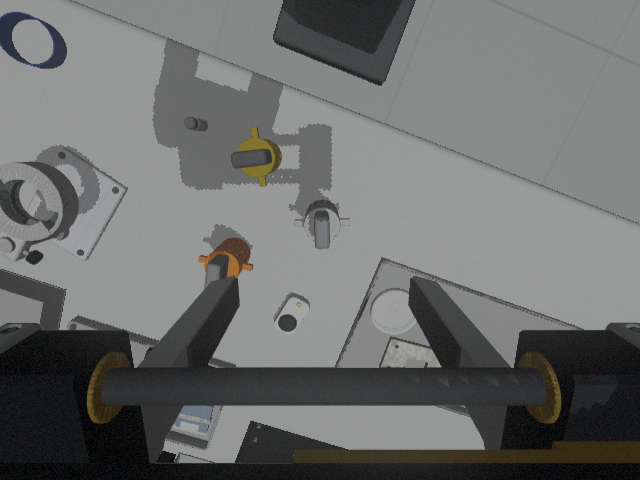

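The wrist view shows the grey basket at (322,222) directly below, with its lugs left and right. Yellow, at (255,158), and orange, at (230,258), are clear of the fingers. Descending and gripping.

Call:
step_arm(steps=[{"jaw":0.55,"tx":0,"ty":-0.002,"tz":0.03,"ax":0,"ay":0,"az":-0.037},{"jaw":0.55,"tx":0,"ty":-0.002,"tz":0.07,"ax":0,"ay":0,"az":-0.037},{"jaw":0.55,"tx":0,"ty":-0.002,"tz":0.11,"ax":0,"ay":0,"az":-0.037},{"jaw":0.55,"tx":0,"ty":-0.002,"tz":0.14,"ax":0,"ay":0,"az":-0.037},{"jaw":0.55,"tx":0,"ty":-0.002,"tz":0.16,"ax":0,"ay":0,"az":-0.037},{"jaw":0.55,"tx":0,"ty":-0.002,"tz":0.17,"ax":0,"ay":0,"az":-0.037},{"jaw":0.5,"tx":0,"ty":-0.002,"tz":0.17,"ax":0,"ay":0,"az":-0.037},{"jaw":0.4,"tx":0,"ty":-0.002,"tz":0.17,"ax":0,"ay":0,"az":-0.037}])

```text
time: 3.5
tool_pos: [0.4854, 0.0934, 0.0815]
ee_rot: [3.141, 0.002, -2.759]
wrist_force: [-1.1, 1.3, 0.1]
width: 0.0418
```

Call:
step_arm(steps=[{"jaw":0.25,"tx":0,"ty":0,"tz":0,"ax":0,"ay":0,"az":0},{"jaw":0.2,"tx":0,"ty":0,"tz":0,"ax":0,"ay":0,"az":0},{"jaw":0.15,"tx":0,"ty":0,"tz":0,"ax":0,"ay":0,"az":0},{"jaw":0,"tx":0,"ty":0,"tz":0,"ax":0,"ay":0,"az":0},{"jaw":0,"tx":0,"ty":0,"tz":0,"ax":0,"ay":0,"az":0},{"jaw":0,"tx":0,"ty":0,"tz":0,"ax":0,"ay":0,"az":0}])

```text
time: 4.1
tool_pos: [0.4858, 0.0935, 0.0822]
ee_rot: [-3.142, 0.003, -2.759]
wrist_force: [-0.5, 0.4, 3.2]
width: 0.0139
```

Call:
step_arm(steps=[{"jaw":0,"tx":0,"ty":0,"tz":-0.03,"ax":0,"ay":0,"az":0},{"jaw":0,"tx":0,"ty":0,"tz":-0.07,"ax":0,"ay":0,"az":0},{"jaw":0,"tx":0,"ty":0,"tz":-0.11,"ax":0,"ay":0,"az":0},{"jaw":0,"tx":0,"ty":-0.02,"tz":-0.14,"ax":0,"ay":0,"az":0.1},{"jaw":0,"tx":0.01,"ty":-0.06,"tz":-0.15,"ax":0,"ay":0,"az":0.2},{"jaw":0,"tx":0.02,"ty":-0.1,"tz":-0.15,"ax":0,"ay":0,"az":0.3},{"jaw":0,"tx":0.025,"ty":-0.14,"tz":-0.15,"ax":0,"ay":0,"az":0.4},{"jaw":0,"tx":0.03,"ty":-0.17,"tz":-0.15,"ax":0,"ay":0,"az":0.5}])

```text
time: 4.9
tool_pos: [0.5208, -0.0777, 0.231]
ee_rot: [3.141, 0.001, 3.019]
wrist_force: [0.9, -0.3, -1.7]
width: 0.0143
```

```bash
python3 -c "
from h import *
delta([.5582,-.1829,.22],2.864)"
```

```text
t 4.9 pos [ 0.5208 -0.0777  0.231 ] rot [3.1407e+00 1.0000e-03 3.0189e+00] j6 -1.704 F [ 0.9 -0.3 -1.7] w 0.0143
shift [-0.05   -0.0999  0.011 ] turn [0.001  0.0009 0.1549]
```

Call:
step_arm(steps=[{"jaw":0,"tx":-0.015,"ty":-0.03,"tz":0,"ax":0,"ay":0,"az":0.08},{"jaw":0,"tx":-0.03,"ty":-0.06,"tz":0.0,"ax":0,"ay":0,"az":0.155},{"jaw":0,"tx":-0.045,"ty":-0.09,"tz":0.0,"ax":0,"ay":0,"az":0.155},{"jaw":0,"tx":-0.05,"ty":-0.1,"tz":0.005,"ax":0,"ay":0,"az":0.155},{"jaw":0,"tx":-0.05,"ty":-0.1,"tz":0.011,"ax":0,"ay":0,"az":0.155},{"jaw":0,"tx":-0.05,"ty":-0.1,"tz":0.011,"ax":0,"ay":0,"az":0.155}])

```text
time: 5.5
tool_pos: [0.5572, -0.1818, 0.2176]
ee_rot: [3.139, -0.004, 2.864]
wrist_force: [-0.2, -0.2, -1.9]
width: 0.014
```

```bash
python3 - <<'E'
from h import *
a,_=snapshot("wrist"); save("w3",a)
b,_=snapshot("scene"); save("s3",b)
b=cv2.resize(b[150:300,260:460],(640,480))
save("c3",np.vstack([cv2.resize(a[100:400,120:520],(400,300)),cv2.resize(b,(400,300))]))
delta([.5582,-.1829,.172],2.864)
E
```

```text
t 5.6 pos [ 0.5577 -0.1815  0.2194] rot [ 3.1398e+00 -7.0000e-04  2.8655e+00] j6 -1.707 F [ 0.1 -1.1 -2.1] w 0.0138
shift [-0.0009 -0.0013  0.0474] turn [ 0.0018 -0.0007  0.0015]
```

View pics/c3.png

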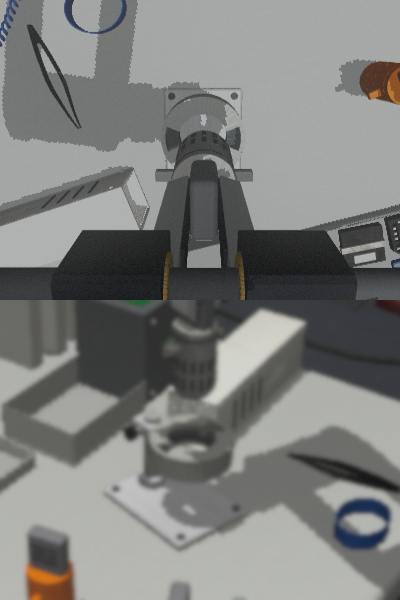

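The crops show the basket hanging upright just above the ring, with its lugs in line with the gates. Lowering in stages while checking the force.

Call:
step_arm(steps=[{"jaw":0,"tx":-0.001,"ty":-0.001,"tz":0.015,"ax":0,"ay":0,"az":0},{"jaw":0,"tx":-0.001,"ty":-0.001,"tz":0.03,"ax":0,"ay":0,"az":0},{"jaw":0,"tx":-0.001,"ty":-0.001,"tz":0.045,"ax":0,"ay":0,"az":0},{"jaw":0,"tx":-0.001,"ty":-0.001,"tz":0.055,"ax":0,"ay":0,"az":0},{"jaw":0,"tx":-0.001,"ty":-0.001,"tz":0.063,"ax":0,"ay":0,"az":0},{"jaw":0,"tx":-0.001,"ty":-0.001,"tz":0.071,"ax":0,"ay":0,"az":0},{"jaw":0,"tx":-0.001,"ty":-0.001,"tz":0.079,"ax":0,"ay":0,"az":0},{"jaw":0,"tx":-0.001,"ty":-0.001,"tz":0.084,"ax":0,"ay":0,"az":0}])

```text
time: 6.4
tool_pos: [0.5583, -0.1826, 0.1347]
ee_rot: [3.14, -0.001, 2.865]
wrist_force: [0.1, 0.1, -2.1]
width: 0.0138
```

```bash
python3 - <<'E'
from h import *
print(get_obs()["wrist_torque"])
a,d=snapshot("wrist"); P=cloud("wrist",d); save("w4",a[60:420,120:520])
m=(d>0)&(abs(P[...,2]-.0875)<.004)&(np.hypot(P[...,0]-.557,P[...,1]+.1826)<.045); T=P[m][:,:2]*1000
c=np.array([557.15,-182.6]); 
q=T-c; print(len(T))
delta([.5582,-.1829,.111],2.864)
E
```

```text
[-0.00562821 -0.13680614 -0.01531574]
3802
t 6.45 pos [ 0.5579 -0.1824  0.1339] rot [ 3.1395e+00 -2.6000e-03  2.8654e+00] j6 -1.708 F [-0.2  0.2 -2.8] w 0.014
shift [-0.0005 -0.0004  0.0229] turn [ 0.0021 -0.0026  0.0014]
```

View pics/w4.png

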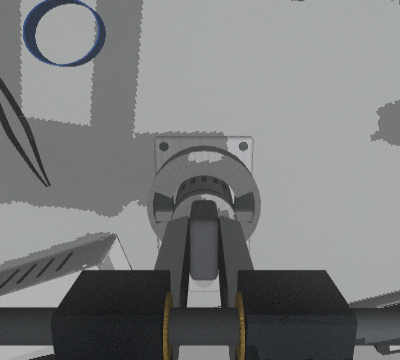

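The basket is inside the ring with no side force. Lowering on until the lugs reach the track.

Call:
step_arm(steps=[{"jaw":0,"tx":0,"ty":0,"tz":0.005,"ax":0,"ay":0,"az":0},{"jaw":0,"tx":0,"ty":0,"tz":0.009,"ax":0,"ay":0,"az":0},{"jaw":0,"tx":0,"ty":0,"tz":0.013,"ax":0,"ay":0,"az":0},{"jaw":0,"tx":0,"ty":0,"tz":0.016,"ax":0,"ay":0,"az":0},{"jaw":0,"tx":0,"ty":0,"tz":0.019,"ax":0,"ay":0,"az":0},{"jaw":0,"tx":0,"ty":0,"tz":0.021,"ax":0,"ay":0,"az":0}])

```text
time: 7.05
tool_pos: [0.5578, -0.1823, 0.1126]
ee_rot: [3.14, -0.003, 2.865]
wrist_force: [0.2, 0.3, -2.0]
width: 0.0138
```

Call:
step_arm(steps=[{"jaw":0,"tx":0,"ty":0,"tz":0.001,"ax":0,"ay":0,"az":0},{"jaw":0,"tx":0,"ty":0,"tz":0.0015,"ax":0,"ay":0,"az":0}])

```text
time: 7.25
tool_pos: [0.5578, -0.1823, 0.1113]
ee_rot: [3.14, -0.003, 2.865]
wrist_force: [-0.1, -0.2, -0.2]
width: 0.014
```

Call:
step_arm(steps=[{"jaw":0,"tx":0,"ty":0,"tz":0.001,"ax":0,"ay":0,"az":0},{"jaw":0,"tx":0,"ty":0,"tz":0.001,"ax":0,"ay":0,"az":0}])

```text
time: 7.45
tool_pos: [0.5579, -0.1823, 0.1112]
ee_rot: [3.14, -0.002, 2.865]
wrist_force: [-1.6, 1.4, 2.4]
width: 0.0134
```

Call:
step_arm(steps=[{"jaw":0,"tx":0,"ty":0,"tz":0.0005,"ax":0,"ay":0,"az":0.1},{"jaw":0,"tx":0,"ty":0,"tz":0.0005,"ax":0,"ay":0,"az":0.2},{"jaw":0,"tx":0,"ty":0,"tz":0.0005,"ax":0,"ay":0,"az":0.3},{"jaw":0,"tx":0,"ty":0,"tz":0.0005,"ax":0,"ay":0,"az":0.38},{"jaw":0,"tx":0,"ty":0,"tz":0.001,"ax":0,"ay":0,"az":0.38}])

```text
time: 7.95
tool_pos: [0.5587, -0.1828, 0.1112]
ee_rot: [3.14, 0.0, 2.486]
wrist_force: [-0.0, 0.1, 3.0]
width: 0.0136
```

Call:
step_arm(steps=[{"jaw":0,"tx":0,"ty":0,"tz":0.001,"ax":0,"ay":0,"az":0.035},{"jaw":0,"tx":0,"ty":0,"tz":0.001,"ax":0,"ay":0,"az":0.07},{"jaw":0,"tx":0,"ty":0,"tz":0.001,"ax":0,"ay":0,"az":0.07}])

```text
time: 8.25
tool_pos: [0.5597, -0.1836, 0.1112]
ee_rot: [3.14, 0.004, 2.417]
wrist_force: [1.4, -1.7, 2.0]
width: 0.0138
```

Call:
step_arm(steps=[{"jaw":0,"tx":0,"ty":0,"tz":0.001,"ax":0,"ay":0,"az":0.035},{"jaw":0,"tx":0,"ty":0,"tz":0.001,"ax":0,"ay":0,"az":0.07},{"jaw":0,"tx":0,"ty":0,"tz":0.001,"ax":0,"ay":0,"az":0.07}])

```text
time: 8.55
tool_pos: [0.5603, -0.184, 0.1112]
ee_rot: [3.139, 0.005, 2.349]
wrist_force: [0.5, -1.2, 3.3]
width: 0.0137
```

Call:
step_arm(steps=[{"jaw":0,"tx":0.001,"ty":-0.0007,"tz":0.001,"ax":0,"ay":0,"az":0.035},{"jaw":0,"tx":0.0015,"ty":-0.001,"tz":0.001,"ax":0,"ay":0,"az":0.07},{"jaw":0,"tx":0.0015,"ty":-0.001,"tz":0.001,"ax":0,"ay":0,"az":0.07}])

```text
time: 8.85
tool_pos: [0.5598, -0.184, 0.1113]
ee_rot: [3.137, 0.008, 2.281]
wrist_force: [2.8, -1.2, 3.4]
width: 0.0137
```

Call:
step_arm(steps=[{"jaw":0,"tx":0,"ty":0,"tz":0.001,"ax":0,"ay":0,"az":0.035},{"jaw":0,"tx":0,"ty":0,"tz":0.001,"ax":0,"ay":0,"az":0.07},{"jaw":0,"tx":0,"ty":0,"tz":0.001,"ax":0,"ay":0,"az":0.07}])

```text
time: 9.15
tool_pos: [0.5602, -0.184, 0.1113]
ee_rot: [3.135, 0.009, 2.213]
wrist_force: [0.1, -0.4, 5.1]
width: 0.0137
```

```bash
python3 -c "
from h import *
delta([.5585,-.1834,.1103],2.145)"
```

```text
t 9.15 pos [ 0.5602 -0.184   0.1113] rot [3.1353 0.009  2.2129] j6 -1.056 F [ 0.1 -0.4  5.1] w 0.0137
shift [ 0.0015 -0.001   0.001 ] turn [0.0066 0.0088 0.0679]
```

Call:
step_arm(steps=[{"jaw":0,"tx":0.0015,"ty":-0.001,"tz":0.0005,"ax":0.007,"ay":0.009,"az":0.035},{"jaw":0,"tx":0.0015,"ty":-0.001,"tz":0.0007,"ax":0.007,"ay":0.009,"az":0.07},{"jaw":0,"tx":0.0015,"ty":-0.001,"tz":0.001,"ax":0.007,"ay":0.009,"az":0.07}])

```text
time: 9.45
tool_pos: [0.5588, -0.1835, 0.1111]
ee_rot: [3.141, 0.001, 2.145]
wrist_force: [0.6, -0.7, 6.6]
width: 0.0138
```

Call:
step_arm(steps=[{"jaw":0,"tx":0,"ty":0,"tz":0.001,"ax":0.003,"ay":0.003,"az":0.035},{"jaw":0,"tx":0,"ty":0,"tz":0.001,"ax":0.003,"ay":0.003,"az":0.07},{"jaw":0,"tx":0,"ty":0,"tz":0.001,"ax":0.003,"ay":0.003,"az":0.07}])

```text
time: 9.75
tool_pos: [0.5589, -0.1835, 0.1111]
ee_rot: [-3.139, -0.002, 2.077]
wrist_force: [0.1, 0.6, 6.0]
width: 0.0138
```

Call:
step_arm(steps=[{"jaw":0,"tx":0,"ty":0,"tz":0.001,"ax":0,"ay":0,"az":0.035},{"jaw":0,"tx":0,"ty":0,"tz":0.001,"ax":0,"ay":0,"az":0.07},{"jaw":0,"tx":0,"ty":0,"tz":0.001,"ax":0,"ay":0,"az":0.07}])

```text
time: 10.05
tool_pos: [0.559, -0.1835, 0.1111]
ee_rot: [-3.14, -0.001, 2.008]
wrist_force: [-0.4, 0.2, 4.9]
width: 0.0134
```

Call:
step_arm(steps=[{"jaw":0,"tx":0,"ty":0,"tz":0.001,"ax":0,"ay":0,"az":0.035},{"jaw":0,"tx":0,"ty":0,"tz":0.001,"ax":0,"ay":0,"az":0.07},{"jaw":0,"tx":0,"ty":0,"tz":0.001,"ax":0,"ay":0,"az":0.07}])

```text
time: 10.35
tool_pos: [0.5591, -0.1834, 0.1111]
ee_rot: [-3.14, -0.001, 1.94]
wrist_force: [0.4, -0.1, 5.3]
width: 0.0138
```

Call:
step_arm(steps=[{"jaw":0,"tx":0,"ty":0,"tz":0.001,"ax":0,"ay":0,"az":0.035},{"jaw":0,"tx":0,"ty":0,"tz":0.001,"ax":0,"ay":0,"az":0.07},{"jaw":0,"tx":0,"ty":0,"tz":0.001,"ax":0,"ay":0,"az":0.07}])

```text
time: 10.65
tool_pos: [0.5591, -0.1835, 0.1111]
ee_rot: [-3.141, -0.0, 1.872]
wrist_force: [-0.2, 0.1, 5.9]
width: 0.0138
```

Call:
step_arm(steps=[{"jaw":0,"tx":0,"ty":0,"tz":0.001,"ax":0,"ay":0,"az":0.035},{"jaw":0,"tx":0,"ty":0,"tz":0.001,"ax":0,"ay":0,"az":0.07},{"jaw":0,"tx":0,"ty":0,"tz":0.001,"ax":0,"ay":0,"az":0.07}])

```text
time: 10.95
tool_pos: [0.5592, -0.1836, 0.1111]
ee_rot: [-3.141, 0.0, 1.804]
wrist_force: [-0.9, 0.3, 5.2]
width: 0.0134
```

Call:
step_arm(steps=[{"jaw":0,"tx":0,"ty":0,"tz":0.001,"ax":0,"ay":0,"az":0.035},{"jaw":0,"tx":0,"ty":0,"tz":0.001,"ax":0,"ay":0,"az":0.07},{"jaw":0,"tx":0,"ty":0,"tz":0.001,"ax":0,"ay":0,"az":0.07}])

```text
time: 11.25
tool_pos: [0.5594, -0.1844, 0.111]
ee_rot: [3.142, 0.002, 1.735]
wrist_force: [1.3, -2.3, 5.7]
width: 0.0137
```

Call:
step_arm(steps=[{"jaw":0,"tx":0,"ty":0,"tz":0.001,"ax":0,"ay":0,"az":0.035},{"jaw":0,"tx":0,"ty":0,"tz":0.001,"ax":0,"ay":0,"az":0.07},{"jaw":0,"tx":0,"ty":0,"tz":0.001,"ax":0,"ay":0,"az":0.07}])

```text
time: 11.55
tool_pos: [0.5595, -0.1849, 0.1108]
ee_rot: [3.141, 0.003, 1.667]
wrist_force: [0.1, -0.9, 5.9]
width: 0.014
```

Call:
step_arm(steps=[{"jaw":0,"tx":0.0015,"ty":-0.0005,"tz":0.001,"ax":0.003,"ay":0,"az":0.0},{"jaw":0,"tx":0.0015,"ty":-0.0005,"tz":0.001,"ax":0.003,"ay":0,"az":0.0}])

```text
time: 11.75
tool_pos: [0.5595, -0.1845, 0.1107]
ee_rot: [-3.141, 0.006, 1.669]
wrist_force: [1.5, -3.2, 5.6]
width: 0.0136
```

Call:
step_arm(steps=[{"jaw":0,"tx":0,"ty":0,"tz":0.001,"ax":0,"ay":0,"az":0.035},{"jaw":0,"tx":0,"ty":0,"tz":0.001,"ax":0,"ay":0,"az":0.06},{"jaw":0,"tx":0,"ty":0,"tz":0.001,"ax":0,"ay":0,"az":0.06}])

```text
time: 12.05
tool_pos: [0.5586, -0.1838, 0.1085]
ee_rot: [-3.139, 0.004, 1.61]
wrist_force: [-0.2, -0.5, -1.5]
width: 0.0135
```

The drop came at about 72° past the gates: z fell 2.2 mm and the load vanished. Pushing lightly down to the notch floor.

Call:
step_arm(steps=[{"jaw":0,"tx":0,"ty":0,"tz":0.001,"ax":0,"ay":0.003,"az":0},{"jaw":0,"tx":0,"ty":0,"tz":0.002,"ax":0,"ay":0.003,"az":0},{"jaw":0,"tx":0,"ty":0,"tz":0.003,"ax":0,"ay":0.003,"az":0},{"jaw":0,"tx":0,"ty":0,"tz":0.003,"ax":0,"ay":0.003,"az":0}])

```text
time: 12.45
tool_pos: [0.5577, -0.183, 0.1061]
ee_rot: [-3.137, -0.001, 1.611]
wrist_force: [-3.5, 2.3, 5.8]
width: 0.0142
```

Call:
step_arm(steps=[{"jaw":0.16,"tx":0,"ty":0,"tz":0,"ax":0,"ay":0,"az":0},{"jaw":0.25,"tx":0,"ty":0,"tz":0,"ax":0,"ay":0,"az":0},{"jaw":0.4,"tx":0,"ty":0,"tz":0,"ax":0,"ay":0,"az":0},{"jaw":0.4,"tx":0,"ty":0,"tz":0,"ax":0,"ay":0,"az":0},{"jaw":0.4,"tx":0,"ty":0,"tz":0,"ax":0,"ay":0,"az":0}])

```text
time: 12.95
tool_pos: [0.5576, -0.183, 0.1058]
ee_rot: [-3.136, -0.001, 1.611]
wrist_force: [-0.2, -1.3, 0.1]
width: 0.0372
```

Call:
step_arm(steps=[{"jaw":0.4,"tx":0,"ty":0,"tz":-0.01,"ax":0,"ay":0,"az":0},{"jaw":0.4,"tx":0,"ty":0,"tz":-0.03,"ax":0,"ay":0,"az":0},{"jaw":0.4,"tx":0,"ty":0,"tz":-0.06,"ax":0,"ay":0,"az":0},{"jaw":0.4,"tx":0,"ty":0,"tz":-0.1,"ax":0,"ay":0,"az":0},{"jaw":0.4,"tx":0,"ty":0,"tz":-0.14,"ax":0,"ay":0,"az":0},{"jaw":0.4,"tx":0,"ty":0,"tz":-0.14,"ax":0,"ay":0,"az":0},{"jaw":0.4,"tx":0,"ty":0,"tz":-0.14,"ax":0,"ay":0,"az":0}])

```text
time: 13.65
tool_pos: [0.5589, -0.1834, 0.2479]
ee_rot: [-3.14, 0.0, 1.611]
wrist_force: [-0.1, -0.0, -0.9]
width: 0.0378
```

```bash
python3 - <<'E'
from h import *
print(get_obs()["width"])
a,d=snapshot("wrist"); P=cloud("wrist",d); b,_=snapshot("scene")
near=(d>0)&(np.hypot(P[...,0]-.557,P[...,1]+.1826)<.03)
m=near&(P[...,2]>.112)&(P[...,2]<.14); T=P[m]; print(len(T),"tab top z",np.median(T[:,2]))
A=np.c_[T[:,:2]-T[:,:2].mean(0),np.ones(len(T))]; print("slope",np.linalg.lstsq(A,T[:,2],rcond=None)[0])
r=cv2.minAreaRect((T[:,:2]*1000).astype(np.float32)); print(r)
save("c5",np.hstack([cv2.resize(a[100:400,120:520],(400,300)),cv2.resize(b[150:300,260:460],(400,300))]))
E
```

```text
0.03780365868597034
582 tab top z 0.12193491900975406
slope [ 0.0170216  -0.06491561  0.12142476]
((555.6748046875, -181.69154357910156), (14.223943710327148, 31.24431037902832), 2.5704314708709717)
```

View pics/c5.png

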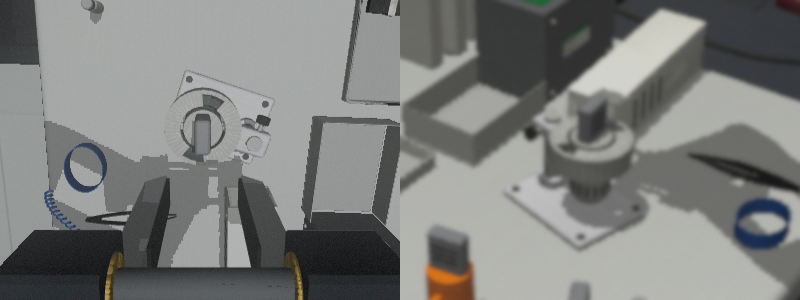

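```bash
python3 - <<'E'
from h import *
a,d=snapshot("wrist"); P=cloud("wrist",d)
near=(d>0)&(np.hypot(P[...,0]-.557,P[...,1]+.1826)<.03)
m=near&(P[...,2]>.112)&(P[...,2]<.14); T=P[m]; print(np.histogram(T[:,2],bins=np.arange(.112,.13,.001)))
for k in range(3):
    A=np.c_[T[:,:2]-T[:,:2].mean(0),np.ones(len(T))]; c=np.linalg.lstsq(A,T[:,2],rcond=None)[0]; r=abs(T[:,2]-A@c); print(len(T),c.round(4),r.std()); T=T[r<np.percentile(r,90)]
m=near&(abs(P[...,2]-.0875)<.006)&(np.hypot(P[...,0]-.557,P[...,1]+.1826)>.023);T=P[m]
A=np.c_[T[:,:2]-T[:,:2].mean(0),np.ones(len(T))]; print("ring",np.linalg.lstsq(A,T[:,2],rcond=None)[0].round(4))
E
```

```text
(array([  2,   6,   3,   5,   3,   2,   4,   6,  15,  35, 116, 235, 141,
        13,   0,   0,   0]), array([0.112, 0.113, 0.114, 0.115, 0.116, 0.117, 0.118, 0.119, 0.12 ,
       0.121, 0.122, 0.123, 0.124, 0.125, 0.126, 0.127, 0.128, 0.129]))
586 [ 0.0176 -0.0623  0.123 ] 0.0014102613474044634
527 [-0.0048 -0.0205  0.1234] 0.0005303270108529915
474 [ 0.0052 -0.0129  0.1235] 0.000385786192660311
ring [-0.0013  0.0004  0.0868]
```

```bash
python3 -c "
from bench import *
print(close_job())"
```

```text
the job is handed in; nothing more can be done
None
```

The grey basket is hanging locked in the ring, released and straight as far as my checks show. I handed the job in at about 13.8 s of robot time.

- **Insertion:** I lowered the basket through the gates until the lugs rested on the track. I felt no side force on the way down.
- **Locking:** I turned it clockwise under a light push. The lugs dropped about 72° past the gates. A light push then took them to the notch floor, 5 mm below the track in all, and I released and backed off.
- **Last check:** The depth camera read the tab top at 123.5 mm, against 125 mm expected for lugs on the notch floor. That fits its usual low reading of about 1 mm. The tab top was level to under 1°; a lug left outside its notch would show about 5°.
- **Disagreement:** The first picture after release read lower, about 122 mm, with an apparent 3.7° slope. The arm may still have been settling, and some points on the sides of the tab were in the fit. I took the second picture, with those points removed, as the valid one.
- **Other things:** I never touched the vial, loupe, tweezers or the orange and yellow look-alikes. I did not measure their positions again afterwards.

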